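# Dispense wooden balls with the lever and ease the lid shut

## Robot

A 7-joint arm with a two-finger parallel gripper is mounted at the origin on the work surface. World frame = base frame: x ahead of the robot, y to its left, z up, the work surface at z = 0. Lengths are in m, angles in rad, forces in N, time in s.
With the tool pointing down it reaches from about 0.35 to 0.9 m from the base axis. Payload 8.1 kg.
Tool frame: the origin (TCP) lies at the centre of the arm's flange, where the gripper is bolted on; the fingertips stand 178 mm ahead of it and the grasp point (between the pads) lies 159 mm ahead of it; z points along the fingers, y is the line along which they close (so a half turn about z gives the same grasp; the last joint's range is limited). The gripper opens to 92 mm and grips with 3 to 60 N. Pads are 19 mm wide; open, the fingers measure 130 mm over their backs; the gripper's body (75 mm by 190 mm) begins 47 mm behind the grasp point.
Start: joints at [1.175, 0.434, 0.025, 1.573, -0.012, 1.134, -0.075], TCP at [0.18, -0.598, 0.405] pointing down, gripper open.
Joint ranges: [-2.62, 2.62], [-0.44, 2.09], [-1.27, 1.32], [0.08, 2.57], [-1.32, 4.46], [0.12, 2], [-2.74, 2.74]. Speed limits (rad/s): [2.22, 2.22, 3.01, 3.01, 3.14, 3.14, 3.14].

## Interface

Orientations are given as a rotation vector (axis times angle).
In Python, from cell import arm gives the robot as it stands. The module is installed in compiled form; this text tells all that it offers.
- The arm moves only by the shell command python3 -m inch 'ROWS' [FORCE]. ROWS is text: rows parted by semicolons, each of 5 numbers parted by spaces: the shift along the tool's x, y, z in m, then the turn about the tool's z in rad, then the finger opening in m, from 0 to 0.0918. In form: x y z roll fingers; .... A call has 1 to 5 rows; each row is the pose to reach, as a shift and turn from the pose commanded when the call began, along the tool's axes at that moment; what a row does not reach only later rows make up. A row lasts 1/10 s, in which the tool goes at most 50 mm and 8.59 degrees, less where a joint would pass 70% of its speed; a pose out of reach is approached as far as the arm can. A call with a gripper value outside its range is refused whole. The fingers move at their own pace and stop on an object; FORCE is the grip in N (left out, the last holds). Time passes only in rows, so rows that repeat a pose let the fingers close. It gives the time, the measured TCP pose, the force, the opening and the grip force at its end, in the units of the state.
- arm.observe(): the state, without advancing time (a new reading comes with each control period).
- arm.get_image(name): name is "scene" or "top" or "wrist"; returns the picture (384x512x3 uint8, red, green, blue); there is no depth.
- arm.get_calibration(name): a dict with "intrinsics" (3x3 intrinsics, pixels), "distortion" ([k1, k2, p1, p2, k3] as OpenCV has them; the pictures are not rectified), "pose" (4x4, takes a point from camera to world coordinates). Camera axes: x right, y up, looking along -z (the intrinsics and any distortion apply to the point x, -y, -z); pixel columns grow to the right and rows downward; lengths in m; the calibration is good to about 2 mm. A picture is of the moment at which its call begins: read the wrist's pose just before it. get_calibration takes no time and is no camera call; for the wrist camera it gives the pose at the moment of the call.
- arm.sign_off(): hands the job in; it is judged then, once.
Trained networks look in the newest picture that a camera, given by its name, has taken for a name from the list of things; names that differ only in an ending like _2 or _b are one class to them, and where a whole thing is asked for, a point or a joint stands for the part that bears it (a point fixed in the world has none). Each returns a list of dicts, best first, with "conf" (0 to 1); they miss things now and then, are a little off and sometimes report something else, mostly with a low value. They report only what shows in the picture. A call takes as long as a camera call.
- arm.look_for(camera, query): "point" ([row, column] in pixels, amid what is visible of it).
- arm.silhouettes(camera, query): "region" (384x512 bool, what is visible of it) and "point" ([row, column] in pixels, amid what is visible of it).
- arm.place_of(camera, query): "point" ([row, column] in pixels: a listed point, or the origin of a listed thing).
The state is a dict: "clock": time; "joints": joint angles; "dq": joint speeds; "joint_efforts": joint torques, N m; "position": TCP position; "ee_rot": TCP orientation; "force": force on the tool from outside, world axes, zero at the start; "ft_torque": the same for the moment, N m; "width": opening from 0.0 (shut) to 1.0 (fully open); "gripper_force": force on a finger pad.
Only numpy, scipy, OpenCV 4.12 (cv2) and the standard library are available. Lean on these libraries where they do the work, as an engineer would, in place of code of your own. Each camera call takes 0.05 s, during which the arm holds its last target. There are 200 camera calls.

## Task

Press the ball dispenser's lever paddle right down to its stop so that its lid lifts, and keep it down until all three wooden balls have rolled out into the catch tray. Then let the lever come up slowly under your fingertips, all the way, so that the lid closes fully without slamming, and move clear. Work only by pressing the lever: do not touch the lid or the balls, pick nothing up, and leave the other things on the bench where they are.

Things in the scene. Friction and masses are not known exactly. Their poses are not given: they have to be found in the camera images.
- dispenser: Ball dispenser screwed to the bench: base 360 x 125 x 12 mm; open-topped plywood chute 60 mm wide, top 125 mm up, sloping to the front; steel catch tray before its mouth. Origin on the bench near the base's middle; tray at -x, lever on the +y side, z up. Lid axle at x -27, lever axle at x +36, both 122 mm up, along y, joined by gears on the +y wall (larger one 93 mm across, top 170 mm up).
- paddle (a point): Centre of the upper face of the black paddle (38 mm in x, 46 in y, 6 thick) on the lever's end, 100 mm to the +y side of the chute's middle. At rest about 175 mm above the bench, front edge tilted up 0.25 rad; fully pressed it has sunk about 76 mm and tilts 0.25 rad the other way, moving at most 8 mm forward or back. Nothing under it. Moves with the lever; axes parallel to the dispenser's at rest.
- lever (a joint): Lever angle, rad: 0 at rest (up), 0.5 pressed fully down against its stop. A spring pushes it back up with about 3 N at the paddle at rest and 5 N fully down, so let go it flies up and slams the lid.
- lid (a joint): Lid angle, rad: 0 shut (hanging upright over the chute's mouth), 1.4 fully raised (almost level, pointing to the front). Geared to the lever: lid = 2.8 x lever.
- lid_edge (a point): Middle of the lower edge of the lid, a plain steel plate 66 mm wide, 60 mm high, 3 mm thick, hinged along its top edge.
- tray_middle (a point): Middle of the catch tray's inner floor, 16 mm above the bench. The tray is 162 mm (x) by 110 mm (y) outside with 4 mm walls, its rim 57 mm above the bench; it is part of the dispenser.
- ball1_center (a point): Centre of a wooden ball, 36 mm in diameter, first in the row behind the lid; once the lid is raised the balls roll out by themselves into the tray, in about one second.
- ball2_center (a point): Centre of a wooden ball, 36 mm in diameter, second in the row behind the lid; once the lid is raised the balls roll out by themselves into the tray, in about one second.
- ball3_center (a point): Centre of a wooden ball, 36 mm in diameter, third in the row behind the lid; once the lid is raised the balls roll out by themselves into the tray, in about one second.
- glue_bottle: Bystander: white bottle, 60 mm across, 170 mm tall; origin at its underside. To be left alone.
- screw_jar: Bystander: grey jar with steel cap, 64 mm across, 85 mm tall; origin at its underside. To be left alone.
- offcut: Bystander: dark wooden block 85 x 45 x 35 mm; origin at the middle of its underside. To be left alone.
- tape_measure: Bystander: grey tape measure 65 x 35 x 62 mm; origin at the middle of its underside. To be left alone.
- screwdriver: Bystander: screwdriver about 190 mm long, lying along its x axis. To be left alone.
- hammer: Bystander: claw hammer lying along its x axis, handle to -x, about 300 mm long. To be left alone.
- mug: Bystander: white mug, 76 mm across, 95 mm tall; origin at its underside. To be left alone.

How it is judged:
By the outcome, as a careful person would: the job done as asked, in the order asked, and still so for the second after the job is handed in, with the robot touching nothing.
It also fails if it takes over 38 s, if anything falls off the work surface, if the arm or the gripper's body presses on something with over 40 N, if the wrist force passes 120 N, or if a joint passes its speed limit or range.

## Working session

There is one attempt and no reset: what is moved stays moved. The work goes in short steps, Python scripts to look and compute and a shell command to move; the robot and the scene stay as the last step left them, time stands still between calls to the robot, and variables do not carry over. Pictures are saved under pics/ and viewed, at most 10 in all, crops included, and the job is handed in when it is done.

```bash
mkdir -p pics
cat > h.py <<'E'
import numpy as np, cv2
from cell import arm
def ray(cam,p):
    c=arm.get_calibration(cam);K=np.array(c["intrinsics"]);D=np.array(c["distortion"]);T=np.array(c["pose"])
    u=cv2.undistortPoints(np.array([[[p[1],p[0]]]],float),K,D)[0,0]
    return T[:3,3],T[:3,:3]@np.array([u[0],-u[1],-1.])
def at_z(cam,p,z):
    o,d=ray(cam,p);return o+d*(z-o[2])/d[2]
def tri(obs):
    A=0;b=0
    for cam,p in obs:
        o,d=ray(cam,p);d=d/np.linalg.norm(d);M=np.eye(3)-np.outer(d,d);A=A+M;b=b+M@o
    return np.linalg.solve(A,b)
def proj(cam,X):
    c=arm.get_calibration(cam);T=np.linalg.inv(np.array(c["pose"]))
    q=T[:3,:3]@np.array(X)+T[:3,3];q=q*[1,-1,-1]
    return cv2.projectPoints(q[None],np.zeros(3),np.zeros(3),np.array(c["intrinsics"]),np.array(c["distortion"]))[0][0,0][::-1]
E
python3 - <<'E'
from h import *
np.set_printoptions(precision=4,suppress=True)
s=arm.observe();print(s["clock"],s["position"],s["ee_rot"],s["force"],s["width"])
for c in("scene","top"):
    im=arm.get_image(c);cv2.imwrite(f"pics/{c}0.png",im[:,:,::-1])
R={}
for q in("paddle","dispenser","tray_middle","lid_edge","ball1_center","glue_bottle","mug"):
    for c in("scene","top"):
        r=arm.place_of(c,q);R[q,c]=r
        print(q,c,[(np.round(x["point"],1),round(x["conf"],2)) for x in r[:2]])
    if R[q,"scene"] and R[q,"top"]: print("  tri",tri([(c,R[q,c][0]["point"]) for c in("scene","top")]))
E
```

```text
0.0 [ 0.1803 -0.5982  0.404 ] [-3.1065 -0.458   0.0007] [ 0.5057 -0.0525  0.2707] 0.9992838141670451
paddle scene [(array([218.9, 370.1]), 0.95), (array([262.1, 309.8]), 0.73)]
paddle top [(array([180.4, 156.8]), 0.87)]
  tri [0.5718 0.2797 0.1851]
dispenser scene [(array([260. , 309.2]), 0.89)]
dispenser top [(array([169.2, 200.5]), 0.55)]
  tri [0.6512 0.1499 0.012 ]
tray_middle scene [(array([232.6, 332.2]), 0.59)]
tray_middle top [(array([200.9, 189.5]), 0.9), (array([242.6, 140.1]), 0.42)]
  tri [0.5249 0.1898 0.0027]
lid_edge scene [(array([238.1, 316.8]), 0.68)]
lid_edge top [(array([177.5, 191.7]), 0.48)]
  tri [0.6069 0.1635 0.0755]
ball1_center scene [(array([242.8, 312.9]), 0.4)]
ball1_center top [(array([170.7, 194.7]), 0.58), (array([162.4, 199.9]), 0.43)]
  tri [0.6312 0.1549 0.0812]
glue_bottle scene [(array([207.2, 296.9]), 0.66), (array([233.4, 330.7]), 0.5)]
glue_bottle top [(array([220.8, 220.3]), 0.78), (array([173.2, 146.1]), 0.72)]
  tri [ 0.4502  0.0595 -0.0207]
mug scene [(array([208.3, 406.7]), 0.83), (array([210.1, 360.3]), 0.39)]
mug top [(array([244.5, 138.1]), 0.79)]
  tri [0.351  0.3915 0.0087]
```

View pics/scene0.png

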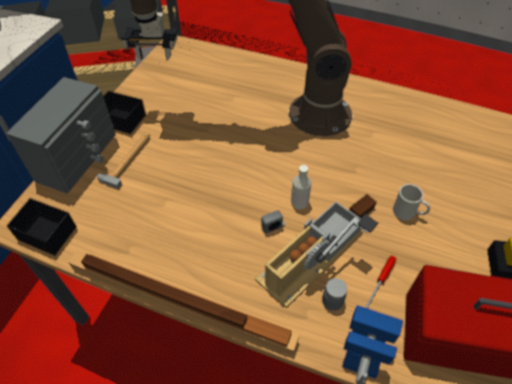

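View pics/top0.png

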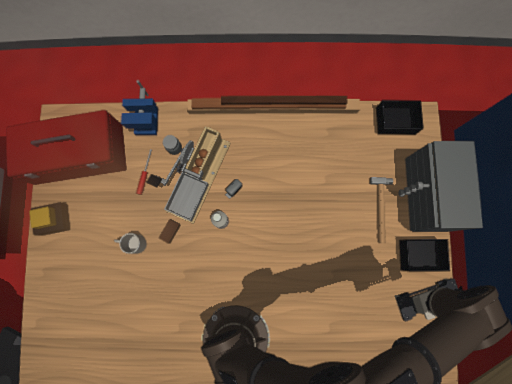

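The scene view shows the dispenser at about (255,315), with the black paddle beside the tray at (222,368) and the brown offcut at (205,365). In the top view the paddle is at (181,155), the tray at (197,187) and the balls at (160,200). The dispenser's yaw is about -0.45 rad.

```bash
python3 -m inch '0.04 -0.017 0 0.12 0; 0.08 -0.034 0 0.24 0; 0.12 -0.051 0 0.36 0; 0.16 -0.068 0 0.48 0; 0.20 -0.085 0 0.6 0' 20
python3 - <<'E'
from h import *
from scipy.spatial.transform import Rotation as Ro
np.set_printoptions(precision=4,suppress=True)
s=arm.observe();R=Ro.from_rotvec(s["ee_rot"]).as_matrix();print(s["joints"],s["position"]);print(R)
# dispenser points at known heights, from the networks
print("paddle",at_z("top",(180.4,156.8),.175),at_z("scene",(218.9,370.1),.175))
print("tray",at_z("top",(200.9,189.5),.016),"disp",at_z("top",(169.2,200.5),0))
r=arm.silhouettes
arm.get_image("top")
for q in("ball1_center","paddle","lid_edge"):
    for c in ("top",):
        for x in r(c,q)[:3]: print(q,c,x["conf"],x["point"],x["region"].sum())
E
```

```text
clock: 1.3
position: [0.3485, -0.4581, 0.4049]
ee_rot: [3.103, -0.489, 0.001]
force: [1.2, -0.2, 0.2]
width: 0.613
gripper_force: 0.0
[ 0.7632  0.3529  0.087   1.702  -0.034   1.0877 -1.0225] [ 0.3485 -0.4581  0.4049]
[[ 0.9516 -0.3073  0.0003]
 [-0.3073 -0.9516 -0.0003]
 [ 0.0004  0.0002 -1.    ]]
paddle [0.5758 0.2721 0.175 ] [0.5598 0.2899 0.175 ]
tray [0.5244 0.1823 0.016 ] disp [0.656  0.1442 0.    ]
ball1_center top 0.57 [168.9, 192.1] 34
paddle top 0.85 [171.8, 172.3] 413
```

```bash
python3 -m inch '0 -0.045 -0.01 0 0; 0 -0.09 -0.02 0 0; 0 -0.135 -0.03 0 0; -0.005 -0.18 -0.03 0 0; -0.01 -0.225 -0.03 0 0'
python3 -m inch '-0.005 -0.045 0 0 0; -0.01 -0.09 0 0 0; -0.015 -0.135 0 0 0; -0.02 -0.18 0 0 0; -0.025 -0.225 0 0 0'
python3 -m inch '-0.003 -0.045 0 0 0; -0.006 -0.09 0 0 0; -0.009 -0.13 0 0 0; -0.009 -0.13 0 0 0; -0.009 -0.13 0 0 0'
python3 - <<'E'
from h import *
np.set_printoptions(precision=4,suppress=True)
s=arm.observe();print(s["joints"],s["position"],s["ee_rot"],s["clock"])
im=arm.get_image("wrist");cv2.imwrite("pics/w1.png",im[:,:,::-1])
print(np.array(arm.get_calibration("wrist")["pose"]))
for q,z in(("paddle",.175),("tray_middle",.016),("dispenser",0),("lid_edge",.062),("ball1_center",.08)):
    for x in arm.place_of("wrist",q)[:2]: print(q,x["point"],x["conf"],at_z("wrist",x["point"],z))
E
```

```text
clock: 2.0
position: [0.4053, -0.2416, 0.4352]
ee_rot: [3.103, -0.483, 0.002]
force: [0.7, -0.2, 0.8]
width: 0.018
gripper_force: 0.0
clock: 2.5
position: [0.4501, -0.0197, 0.435]
ee_rot: [3.104, -0.484, 0.001]
force: [-0.0, 0.1, 0.3]
width: 0.004
gripper_force: 0.0
clock: 3.0
position: [0.4812, 0.1061, 0.4345]
ee_rot: [3.104, -0.48, -0.0]
force: [0.4, -0.9, 0.4]
width: 0.005
gripper_force: 0.0
[-0.0644  0.2168 -0.3129  1.822   0.0743  1.1146 -2.2807] [0.4812 0.1061 0.4345] [ 3.1041 -0.4799 -0.0003] 3.0
[[-0.3039  0.9068  0.2921  0.5603]
 [-0.9527 -0.2894 -0.0927  0.0814]
 [ 0.0005 -0.3065  0.9519  0.4146]
 [ 0.      0.      0.      1.    ]]
paddle [242.4, 163.9] 0.65 [0.4724 0.1823 0.175 ]
tray_middle [138.3, 167.4] 0.98 [0.5362 0.195  0.016 ]
dispenser [34.9, 177.2] 0.95 [0.6402 0.1465 0.    ]
dispenser [93.6, 5.3] 0.47 [0.6489 0.3689 0.    ]
ball1_center [34.8, 157.1] 0.96 [0.6307 0.1521 0.08  ]
```

View pics/w1.png

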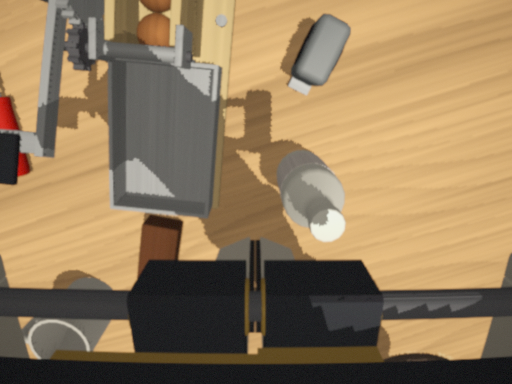

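The wrist view shows the tray in the middle left (60–215, 110–220), the paddle cut off at the left edge (158,8), and two balls at the top. The network's "paddle" at (242,164) is wrong: that is the offcut. I'll slide left to bring the paddle into view.

```bash
python3 -m inch '0 -0.04 0 0 0; -0.005 -0.08 0 0 0; -0.01 -0.12 0 0 0; -0.01 -0.12 0 0 0; -0.01 -0.12 0 0 0'
python3 - <<'E'
from h import *
np.set_printoptions(precision=4,suppress=True)
s=arm.observe();print(s["joints"],s["position"],s["ee_rot"],s["clock"])
im=arm.get_image("wrist");cv2.imwrite("pics/w2.png",im[:,:,::-1])
for q,z in(("paddle",.175),("tray_middle",.016),("dispenser",0),("lid_edge",.062),("ball1_center",.08)):
    for x in arm.place_of("wrist",q)[:2]: print(q,x["point"],x["conf"],at_z("wrist",x["point"],z))
E
```

```text
clock: 3.8
position: [0.5076, 0.2245, 0.4345]
ee_rot: [3.105, -0.479, -0.001]
force: [0.2, 0.6, -1.0]
width: 0.007
gripper_force: 0.0
[-0.2445  0.3256 -0.3537  1.6799  0.1212  1.1582 -2.5067] [0.5076 0.2245 0.4345] [ 3.1046 -0.4788 -0.0006] 3.8
paddle [137.5, 145.3] 0.98 [0.5779 0.2823 0.175 ]
tray_middle [129.6, 274.3] 0.72 [0.5345 0.192  0.016 ]
tray_middle [45.6, 418.8] 0.47 [0.5753 0.0135 0.016 ]
dispenser [24.4, 287.3] 0.87 [0.6396 0.1442 0.    ]
dispenser [130.0, 272.2] 0.17 [0.5328 0.1943 0.    ]
lid_edge [48.9, 290.3] 0.86 [0.6098 0.1561 0.062 ]
ball1_center [21.3, 292.7] 0.76 [0.6305 0.1499 0.08  ]
ball1_center [140.6, 144.3] 0.72 [0.5719 0.318  0.08  ]
```

View pics/w2.png

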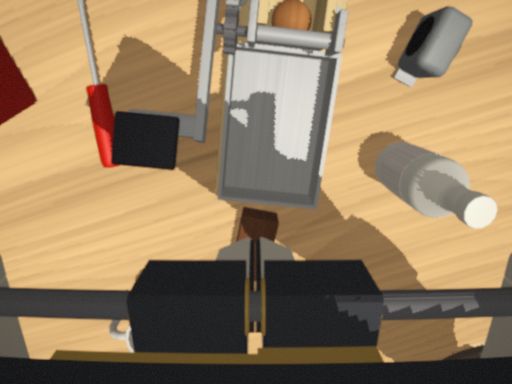

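The whole paddle is in view, corners near (110,117), (115,179), (168,175) and (162,112). The reported centre (137,145) matches them. In the dispenser frame (yaw about -0.43) the paddle is at (-113,+99) mm, which agrees with the given geometry. Next I move over it and lower to about 10 mm above.

```bash
python3 -m inch '0.025 -0.038 0 0 0; 0.05 -0.076 0 0 0; 0.05 -0.076 0.03 0 0; 0.05 -0.076 0.06 0 0; 0.05 -0.076 0.065 0 0'
python3 -m inch '0 0 0 0 0; 0 0 0.004 0 0; 0 0 0.004 0 0'
python3 - <<'E'
from h import *
np.set_printoptions(precision=4,suppress=True)
s=arm.observe();print(s["joints"],s["position"],s["ee_rot"],s["clock"],s["force"])
im=arm.get_image("wrist");cv2.imwrite("pics/w3.png",im[:,:,::-1])
E
```

```text
clock: 4.6
position: [0.5776, 0.2803, 0.366]
ee_rot: [3.1, -0.481, -0.007]
force: [-0.6, 0.5, 0.1]
width: 0.005
gripper_force: 0.0
clock: 4.9
position: [0.5785, 0.2815, 0.367]
ee_rot: [-3.103, 0.481, -0.003]
force: [-0.4, -0.1, -0.2]
width: 0.006
gripper_force: 0.0
[-0.3176  0.5204 -0.3314  1.5511  0.1831  1.0987 -2.5698] [0.5785 0.2815 0.367 ] [-3.1034  0.4811 -0.0026] 4.9 [-0.3879 -0.1217 -0.1939]
```

View pics/w3.png

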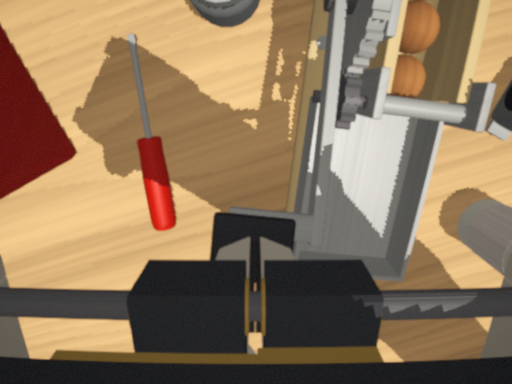

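The fingers are centred over the paddle (column 255, paddle columns 212–293) and nothing is in the way. Pressing down.

```bash
python3 -m inch '0 0 0.008 0 0; 0 0 0.016 0 0; 0 0 0.024 0 0; 0 0 0.032 0 0; 0 0 0.04 0 0'
python3 -m inch '0 0 0.01 0 0; 0 0 0.02 0 0; 0 0 0.03 0 0; 0 0 0.036 0 0; 0 0 0.04 0 0'
```

```text
clock: 5.45
position: [0.578, 0.2817, 0.3249]
ee_rot: [3.105, -0.48, -0.001]
force: [-2.4, 1.4, 3.3]
width: 0.002
gripper_force: 1.7
clock: 5.95
position: [0.5785, 0.2815, 0.2851]
ee_rot: [-3.105, 0.481, -0.001]
force: [0.1, 0.4, 4.3]
width: 0.003
gripper_force: 2.3
```

```bash
python3 -m inch '0 0 0.004 0 0; 0 0 0.008 0 0; 0 0 0.008 0 0'; python3 -m inch '0 0 0.003 0 0; 0 0 0.003 0 0'
```

```text
clock: 6.25
position: [0.5789, 0.2813, 0.2798]
ee_rot: [-3.104, 0.482, -0.004]
force: [-4.5, -2.8, 19.3]
width: 0.006
gripper_force: 9.6
clock: 6.45
position: [0.5788, 0.2814, 0.2792]
ee_rot: [-3.103, 0.482, -0.006]
force: [-9.6, -6.6, 40.6]
width: 0.007
gripper_force: 19.8
```

At the stop: z stalls and the force jumps. I'll ease off a little, hold for the balls, and check.

```bash
python3 -m inch '0 0 -0.003 0 0; 0 0 -0.003 0 0; 0 0 -0.003 0 0; 0 0 -0.003 0 0; 0 0 -0.003 0 0'; python3 -m inch '0 0 0 0 0; 0 0 0 0 0; 0 0 0 0 0; 0 0 0 0 0; 0 0 0 0 0'
python3 - <<'E'
from h import *
a=[cv2.resize(arm.get_image(c)[r:r+110,k:k+150],(600,440))[:,:400] if 0 else cv2.resize(arm.get_image(c)[r:r+90,k:k+110],(390,320)) for c,r,k in(("scene",190,265),("top",125,140))]
cv2.imwrite("pics/hold.png",np.hstack(a)[:,:,::-1])
for q in("ball1_center","tray_middle","lid_edge"):
  for c in("top","wrist"):
    if c=="wrist" and q[0]=="b": arm.get_image(c)
    print(q,c,[(np.round(x["point"]),round(x["conf"],2)) for x in arm.look_for(c,q)[:4]])
E
```

```text
clock: 6.95
position: [0.5788, 0.2814, 0.2799]
ee_rot: [-3.104, 0.482, -0.004]
force: [-4.1, -3.2, 18.9]
width: 0.006
gripper_force: 9.6
clock: 7.45
position: [0.5788, 0.2814, 0.2799]
ee_rot: [-3.104, 0.482, -0.004]
force: [-3.5, -3.3, 19.2]
width: 0.004
gripper_force: 9.6
ball1_center top []
ball1_center wrist [(array([281., 382.]), 0.52)]
tray_middle top [(array([169., 200.]), 0.78)]
tray_middle wrist [(array([144., 413.]), 0.82)]
lid_edge top [(array([177., 188.]), 0.73)]
lid_edge wrist [(array([167., 450.]), 0.57)]
```

View pics/hold.png

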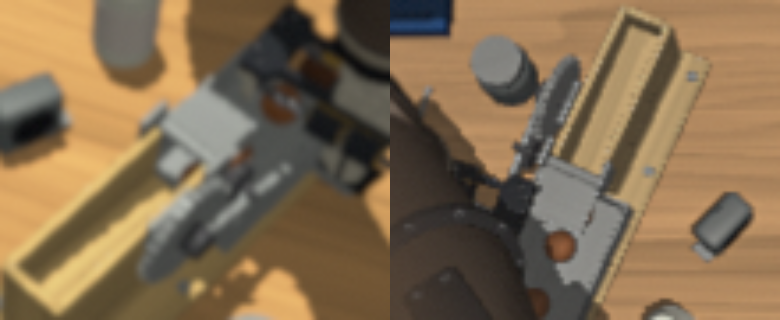

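The lid is up and the chute is empty. Both views show two balls in the tray. A brown patch at the lid edge (155,240 in the left half) may be the third. I'll hold a bit longer and look closer.

```bash
python3 -m inch '0 0 0 0 0; 0 0 0 0 0; 0 0 0 0 0; 0 0 0 0 0; 0 0 0 0 0'
python3 - <<'E'
from h import *
a=cv2.resize(arm.get_image("scene")[200:265,290:370],(400,325),interpolation=cv2.INTER_CUBIC)
b=cv2.resize(arm.get_image("wrist")[0:325,300:512],(212,325))
cv2.imwrite("pics/hold2.png",np.hstack([a,b])[:,:,::-1])
print(proj("scene",[.534,.192,.034]),proj("scene",[.585,.17,.034]),proj("scene",[.61,.156,.08]))
E
```

```text
clock: 8.4
position: [0.5788, 0.2814, 0.2799]
ee_rot: [-3.104, 0.482, -0.004]
force: [-3.7, -1.9, 19.1]
width: 0.008
gripper_force: 9.6
[229.52159066 331.72444471] [240.48449243 320.16595979] [237.33574712 314.85322827]
```

View pics/hold2.png

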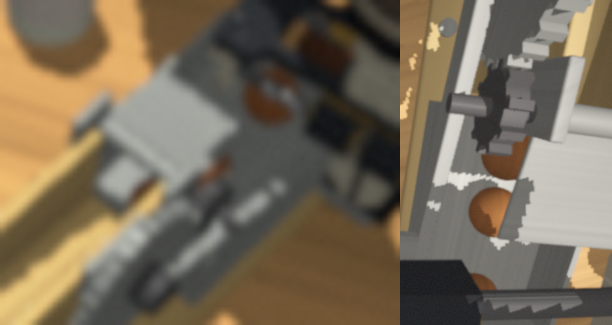

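The wrist strip shows three balls: (160,405), (210,390) and (285,380) in full-image pixels. I'll check where each one lies.

Run:
```python
from h import *
np.set_printoptions(precision=3,suppress=True)
c,s=np.cos(-.43),np.sin(-.43);R=np.array([[c,-s],[s,c]])
arm.get_image("wrist")
for p in((160,407),(212,392),(283,382)):
    for z in(.034,.06): X=at_z("wrist",p,z);print(p,z,X,"local",R.T@(X[:2]-[.640,.145]))
X=at_z("top",(125+247*90/320,140+171*110/390),.034);print(X,R.T@(X[:2]-[.640,.145]))
X=at_z("top",(125+302*90/320,140+150*110/390),.034);print(X,R.T@(X[:2]-[.640,.145]))
T=R@[-.115,0]+[.64,.145];print("traymid guess",T)
```

```text
(160, 407) 0.034 [0.583 0.174 0.034] local [-0.064  0.002]
(160, 407) 0.06 [0.591 0.184 0.06 ] local [-0.06   0.015]
(212, 392) 0.034 [0.549 0.191 0.034] local [-0.102  0.004]
(212, 392) 0.06 [0.561 0.199 0.06 ] local [-0.094  0.016]
(283, 382) 0.034 [0.494 0.209 0.034] local [-0.159 -0.003]
(283, 382) 0.06 [0.513 0.214 0.06 ] local [-0.145  0.01 ]
[0.547 0.185 0.034] [-0.101 -0.003]
[0.486 0.206 0.034] [-0.165 -0.008]
traymid guess [0.535 0.193]
```

All three balls are on the tray floor (local x -64, -102 and -163 mm) and clear of the lid's sweep. Now I let the lever rise slowly.

```bash
r() { grep -E "clock|position|force: \["; }
for i in 1; do python3 -m inch '0 0 -0.002 0 0; 0 0 -0.004 0 0; 0 0 -0.006 0 0; 0 0 -0.008 0 0; 0 0 -0.01 0 0'|r; python3 -m inch '0 0 -0.002 0 0; 0 0 -0.004 0 0; 0 0 -0.006 0 0; 0 0 -0.008 0 0; 0 0 -0.01 0 0'|r; python3 -m inch '0 0 -0.002 0 0; 0 0 -0.004 0 0; 0 0 -0.006 0 0; 0 0 -0.008 0 0; 0 0 -0.01 0 0'|r; python3 -m inch '0 0 -0.002 0 0; 0 0 -0.004 0 0; 0 0 -0.006 0 0; 0 0 -0.008 0 0; 0 0 -0.01 0 0'|r; done
```

```text
clock: 9.05
position: [0.5783, 0.2816, 0.2878]
force: [0.1, 1.5, 4.0]
clock: 9.55
position: [0.578, 0.2817, 0.2978]
force: [-1.4, 1.8, 3.9]
clock: 10.05
position: [0.5782, 0.2815, 0.3079]
force: [-2.2, 2.3, 3.7]
clock: 10.55
position: [0.5787, 0.2812, 0.3179]
force: [1.9, 0.7, 2.2]
```

```bash
r() { grep -E "clock|position|force: \["; }
python3 -m inch '0 0 -0.002 0 0; 0 0 -0.004 0 0; 0 0 -0.006 0 0; 0 0 -0.008 0 0; 0 0 -0.01 0 0'|r; python3 -m inch '0 0 -0.002 0 0; 0 0 -0.004 0 0; 0 0 -0.006 0 0; 0 0 -0.008 0 0; 0 0 -0.01 0 0'|r; python3 -m inch '0 0 -0.0015 0 0; 0 0 -0.003 0 0; 0 0 -0.0045 0 0; 0 0 -0.006 0 0; 0 0 -0.0075 0 0'|r;  python3 -m inch '0 0 -0.001 0 0; 0 0 -0.002 0 0; 0 0 -0.003 0 0; 0 0 -0.004 0 0; 0 0 -0.005 0 0'|r; python3 -m inch '0 0 -0.001 0 0; 0 0 -0.002 0 0; 0 0 -0.003 0 0; 0 0 -0.004 0 0; 0 0 -0.005 0 0'|r
```

```text
clock: 11.05
position: [0.5783, 0.2812, 0.3277]
force: [1.4, -1.4, 2.0]
clock: 11.55
position: [0.5782, 0.2816, 0.3378]
force: [1.2, -0.3, 1.3]
clock: 12.05
position: [0.5782, 0.2816, 0.3453]
force: [2.3, -0.9, 2.0]
clock: 12.55
position: [0.5782, 0.2815, 0.3503]
force: [1.6, -1.2, 2.1]
clock: 13.05
position: [0.5782, 0.2816, 0.3552]
force: [0.6, -0.2, 2.1]
```

Still in light contact, so I continue slowly until the force drops off.

```bash
r() { grep -E "clock|position|force: \["; }
python3 -m inch '0 0 -0.001 0 0; 0 0 -0.002 0 0; 0 0 -0.003 0 0; 0 0 -0.004 0 0; 0 0 -0.005 0 0'|r; python3 -m inch '0 0 -0.001 0 0; 0 0 -0.002 0 0; 0 0 -0.003 0 0; 0 0 -0.004 0 0; 0 0 -0.005 0 0'|r; python3 -m inch '0 0 -0.001 0 0; 0 0 -0.002 0 0; 0 0 -0.003 0 0; 0 0 -0.004 0 0; 0 0 -0.005 0 0'|r
```

```text
clock: 13.55
position: [0.5781, 0.2816, 0.3602]
force: [0.3, -0.0, 0.8]
clock: 14.05
position: [0.5782, 0.2815, 0.3653]
force: [-0.7, 0.4, 0.9]
clock: 14.55
position: [0.5782, 0.2815, 0.3703]
force: [-0.2, 0.2, -0.4]
```

Free of the paddle. Now up and away, forward of the dispenser, and check.

```bash
python3 -m inch '0 0 -0.02 0 0; 0 0 -0.05 0 0; 0 0 -0.07 0 0; -0.03 0.03 -0.07 0 0; -0.05 0.06 -0.07 0 0'
python3 -m inch '-0.03 0.03 0 0 0; -0.05 0.06 0 0 0; -0.05 0.06 0 0 0; -0.05 0.06 0 0 0; -0.05 0.06 0 0 0'
python3 - <<'E'
from h import *
w=arm.get_image("wrist");t=arm.get_image("top")[120:230,130:240]
cv2.imwrite("pics/end.png",np.hstack([cv2.resize(w,(480,360)),cv2.resize(t,(310,360))])[:,:,::-1])
s=arm.observe();print(s["position"],s["force"])
for x in arm.place_of("wrist","paddle")[:1]: print(x,at_z("wrist",x["point"],.175))
for x in arm.place_of("wrist","lid_edge")[:1]: print(x,at_z("wrist",x["point"],.062))
E
```

```text
clock: 15.05
position: [0.5111, 0.2401, 0.4406]
ee_rot: [-3.104, 0.478, -0.0]
force: [0.4, -1.0, 0.8]
width: 0.004
gripper_force: 0.0
clock: 15.55
position: [0.4474, 0.1979, 0.4405]
ee_rot: [-3.104, 0.481, -0.001]
force: [0.0, 0.1, 0.4]
width: 0.002
gripper_force: 0.0
[0.44741148 0.19802732 0.44012288] [-0.42707175 -0.20225569  0.52628934]
{'point': [67.4, 76.7], 'conf': 0.55} [0.57679976 0.28704724 0.175     ]
```

View pics/end.png

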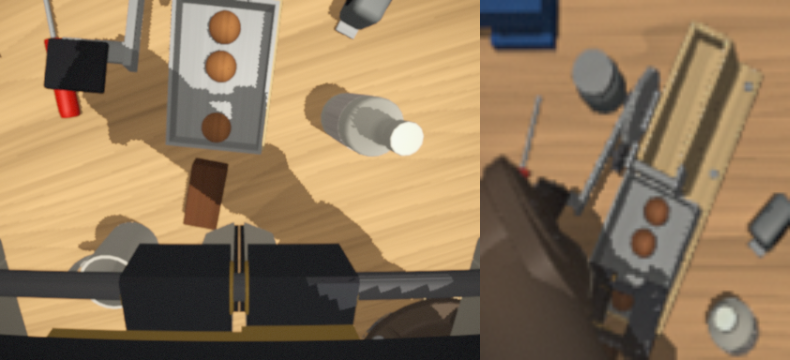

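All three balls lie in the tray (left half: (27,224), (66,220), (127,216)). The lid hangs shut, the paddle is back at its rest position, and the other things are where they were.

```bash
python3 -c "
from cell import arm
print(arm.sign_off())"
```

```text
the job is handed in; nothing more can be done
None
```

The job is handed in: I pressed the lever to its stop until all three balls were in the tray, then let it up slowly so the lid closed, and the arm ended clear of everything, at about 16 s of the 38 s allowed.

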